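# Open the spring-lidded paint case and put the canister back

## Robot

A 7-joint arm with a two-finger parallel gripper is mounted at the origin on the work surface; the furniture and walls round the work are solid. World frame = base frame: x ahead of the robot, y to its left, z up, the work surface at z = 0. Lengths are in mm, angles in rad, forces in N, time in s.
With the tool pointing down it reaches from about 350 to 900 mm from the base axis. Payload 19.9 kg.
Tool frame: the origin (TCP) lies on the centre line of the jaws, within the pads' length; the fingertips stand 25 mm ahead of it and the grasp point (between the pads) lies 6 mm ahead of it; z points along the fingers, y is the line along which they close (so a half turn about z gives the same grasp; the last joint's range is limited). The gripper opens to 85 mm and grips with 20 to 120 N. Pads are 22 mm wide; open, the fingers measure 114 mm over their backs; the gripper's body (76 mm by 85 mm) begins 54 mm behind the grasp point. The pads swing forward as they close: fully open they stand 13 mm farther back than shut.
Start: joints at [-1.28, 0.417, -0.01, 1.614, 0.005, 1.111, -0.053], TCP at [203.579, 590.897, 256.26] pointing down, gripper open.
Joint ranges: [-2.81, 2.81], [-0.39, 2.02], [-1.27, 1.25], [0.06, 2.57], [-1.19, 4.33], [0.19, 2], [-2.82, 2.82]. Speed limits (rad/s): [1.89, 1.89, 2.39, 2.39, 3.01, 3.01, 3.01].

## Interface

Orientations are given as a unit quaternion [x, y, z, w].
In Python, from workcell import read_state, snapshot, job_done gives the robot as it stands.
- The arm moves only by the tool apply_moves, never from a script. Its argument "motion" is one flat list of numbers, 7 for each row, row after row: the shift along the tool's x, y, z in m, then the turn, a rotation vector about the tool's x, y, z in degrees, then the opening, from 0 (shut) to 1 (fully open). A call has exactly 10 rows; each row shifts and turns the commanded pose from where the row before left it, along the tool's axes as they then stand; what a row does not reach is not made up. A row lasts 1/8 s, in which the tool goes at most 62.5 mm and 10.7 degrees, less where a joint would pass 70% of its speed; a pose out of reach is approached as far as the arm can. A call with a gripper value outside its range is refused whole. The fingers move at their own pace and stop on an object; "grip_force" is the grip in N (left out, the last holds). Time passes only in rows, so rows that do not move let the fingers close, or fill a call up. It gives the time, the measured TCP pose, the force, the opening and the grip force at its end, in the units of the state.
- read_state(): the state, without advancing time (a new reading comes with each control period).
- snapshot(name): name is "scene" or "top" or "wrist"; returns a dict with "pixels" (420x560x3 uint8, red, green, blue), "fx", "fy", "cx", "cy" (pixels), "rvec" (rotation vector, rad) and "tvec" (3), from world to camera coordinates, as OpenCV has them; the wrist camera has in their place "mount" (4x4, takes a point from camera to tool coordinates, whose origin is the TCP and whose axes are the flange's). Camera axes: x right, y down, z forward; pixel columns grow to the right and rows downward; lengths in mm; the calibration is good to about 2 mm. A picture is of the moment at which its call begins: read the wrist's pose just before it. There is no depth.
- job_done(): hands the job in; it is judged then, once.
The state is a dict: "time": time; "q": joint angles; "dq": joint speeds; "joint_torque": joint torques, N m; "position": TCP position; "orientation": TCP orientation; "ft_force": force on the tool from outside, world axes, zero at the start; "wrist_torque": the same for the moment, N m; "width": finger opening in mm; "grip_force": force on a finger pad.
Only numpy, scipy, OpenCV 4.12 (cv2) and the standard library are available. Lean on these libraries where they do the work, as an engineer would, in place of code of your own. Each camera call takes 0.05 s, during which the arm holds its last target. There are 200 camera calls.

## Task

Open the blue case: take the black bar on its lid and swing the lid up past its balance point until it stays open by itself when you let go. Feel for that point, since the stay at its side may be clamped at any setting, and never strain the lid against the stay's stop. Then put the loose black canister from the table into the case's empty socket, the one with the yellow floor, upright and gently but fully down, and leave the other jars and the things on the table where they are.

Things in the scene. Friction and masses are not known exactly. Their poses are not given: they have to be found in the camera images.
- case: Blue case fixed to the table, 130 (x) x 310 (y) x 78 mm high, walls 6 mm; origin at the centre of its underside; y along its long side, hinge at +x, front at -x. Inside, a wooden rack (top 26 mm above the table) has 4 sockets at x = -8, y = -99, -33, 33, 99 mm, 38.5 mm wide, 14 mm deep. Three hold jars, one is empty.
- lid (a joint): Lid angle, rad: 0 shut, growing as it swings up and back. A spring on the left (+y) side pulls it shut below a balance angle, open above it. Its steel stay is clamped at a setting that differs each time: balance anywhere from 1.38 to 1.95, and 0.1 to 0.2 further the lid rests on the stay's rubber stop. Released below balance, it falls shut.
- lid_bar (a point): Centre of the lid's black grab bar: round, 16 mm thick, 36 mm long along the case's y; pinch it across its two ends from above. It stands 32 mm ahead of the lid's edge on a 10 mm wide stem, 164 mm from the hinge axis, 85 mm above the table when shut. It turns between the pads as the lid swings, so the hand can keep pointing down.
- lid_hinge (a point): Middle of the hinge axis, 85 mm above the table, axis along the case's y. Forces at the bar: up to 8 N to raise the lid, falling to nothing at balance; beyond it the lid itself pulls open with up to 1 to 1.5 N; the rubber stop then gives 2 mm at 10 N and 3 mm at 20 N, and more would strain the stay.
- empty_disc: Yellow disc that floors the empty socket, 33 mm wide; origin on the socket's axis, 12 mm above the table. It may lie in any of the four sockets.
- canister: Loose black canister with a wider cap, 35 mm in diameter and 54 mm tall, 30 g, upright on the table to the right of the case; origin at the centre of its underside.
- film_can: Black canister like the loose one, 35 x 54 mm, standing in a socket of the case; origin at the centre of its underside. Leave it.
- green_jar: Paint jar with a green label and white cap, 35 mm wide, 45 mm tall, standing in a socket of the case; origin under its centre. Leave it.
- brown_jar: Paint jar with a brown label and white cap, 35 mm wide, 45 mm tall, standing in a socket of the case; origin under its centre. Leave it.
- pliers: Blue long-nose pliers, 47 x 170 x 10 mm, lying on the table; bystander.
- nail_tin: Brown flat tin, 64 x 98 x 28 mm; bystander.
- log_wagon: Grey model wagon with logs, 44 x 110 x 40 mm; bystander.
- glue_bottle: Orange-brown glue bottle lying on its side, 48 x 172 x 48 mm; bystander.
- red_box: Red and cream cube-shaped carton, 44 x 58 x 52 mm; bystander.
- relay_pack: Yellow flat pack, 62 x 85 x 12 mm; bystander.
- lamp_box: Small brown card box, 50 x 70 x 22 mm; bystander.
Mind the look-alikes: they are no part of the job. Of the things shaped like the canister, the black one is meant.

How it is judged:
By the outcome, as a careful person would: the job done as asked, in the order asked, and still so for the second after the job is handed in, with the robot touching nothing.
It also fails if it takes over 72 s, if anything falls off the work surface, if the arm or the gripper's body presses on something with over 40 N, if the wrist force passes 120 N, or if a joint passes its speed limit or range.

## Working session

There is one attempt and no reset: what is moved stays moved. The work goes in short steps, Python scripts to look and compute and a tool call to move; the robot and the scene stay as the last step left them, time stands still between calls to the robot, and variables do not carry over. Pictures are saved under pics/ and viewed, at most 10 in all, crops included, and the job is handed in when it is done.

Besides the shell and the picture viewer there is one more tool, called after "Request:" as name(argument=value, ...), one argument or row to a line, values as JSON. apply_moves: Moves the arm, as the interface text tells. Its arguments: {"type":"object","properties":{"motion":{"type":"array","items":{"type":"number"}},"grip_force":{"type":"number"}},"required":["motion"]}

```bash
mkdir -p pics; cat > h.py <<'E'
import numpy as np, cv2
from workcell import read_state, snapshot
from scipy.spatial.transform import Rotation as R
def cam(n):
    st=read_state(); s=snapshot(n)
    if n=="wrist":
        T=np.eye(4);T[:3,:3]=R.from_quat(st["orientation"]).as_matrix();T[:3,3]=st["position"]
        M=T@np.array(s["mount"]); Rm=M[:3,:3];c=M[:3,3]
    else:
        Rw=R.from_rotvec(np.array(s["rvec"]).ravel()).as_matrix();Rm=Rw.T;c=-Rm@np.array(s["tvec"]).ravel()
    return dict(im=np.array(s["pixels"]),fx=s["fx"],fy=s["fy"],cx=s["cx"],cy=s["cy"],R=Rm,c=c)
def ray(k,u,v): 
    d=k["R"]@np.array([(u-k["cx"])/k["fx"],(v-k["cy"])/k["fy"],1]);return k["c"],d
def at(k,u,v,z):
    c,d=ray(k,u,v);return c+d*(z-c[2])/d[2]
def px(k,p):
    q=k["R"].T@(np.array(p)-k["c"]);return k["fx"]*q[0]/q[2]+k["cx"],k["fy"]*q[1]/q[2]+k["cy"]
def save(k,n,box=None,s=1):
    im=k["im"]
    if box: im=im[box[1]:box[3],box[0]:box[2]]
    cv2.imwrite("pics/"+n,cv2.resize(im[:,:,::-1],None,fx=s,fy=s,interpolation=cv2.INTER_CUBIC))
E
python3 - <<'E'
from h import *
for n in("scene","top"):
    k=cam(n);save(k,n+".png",s=1.4);print(n,k["c"],k["R"][:,2],k["fx"])
s=read_state();print(s)
E
```

```text
scene [-206.06078006 -700.86321874  636.04875539] [ 0.63985987  0.62030231 -0.45365669] 391.1281225721559
top [ 385.04416946   43.40658944 1306.65338706] [ 0.15007705 -0.0119923  -0.98860157] 393.96636656527863
{'time': 0.1, 'q': array([-1.28049279,  0.41789775, -0.01031084,  1.6141063 ,  0.00470722,
        1.11071451, -0.05301331]), 'dq': array([-0.0001286 , -0.00075706,  0.00186577, -0.00200888, -0.00083114,
        0.00069214, -0.00010862]), 'joint_torque': array([ 2.09839145e-04, -8.65824866e+01,  6.79554809e-01, -4.35638201e+01,
        1.90927269e-02,  4.99444825e-03, -1.05336608e-04]), 'position': array([203.50372619, 590.63826602, 255.73632873]), 'orientation': array([ 1.65139281e-01,  9.86270102e-01, -5.49155665e-04, -4.66832358e-05]), 'ft_force': array([-0.87446603, -0.33984752, -0.40559888]), 'wrist_torque': array([ 0.01760101, -0.02195722,  0.04075052]), 'grip_force': 0.0, 'width': 85.54786418563475}
```

View pics/top.png

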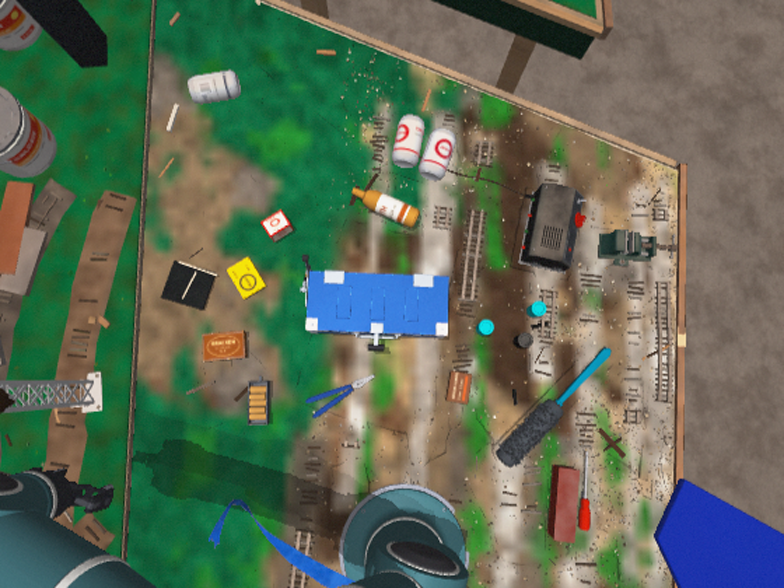

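View pics/scene.png

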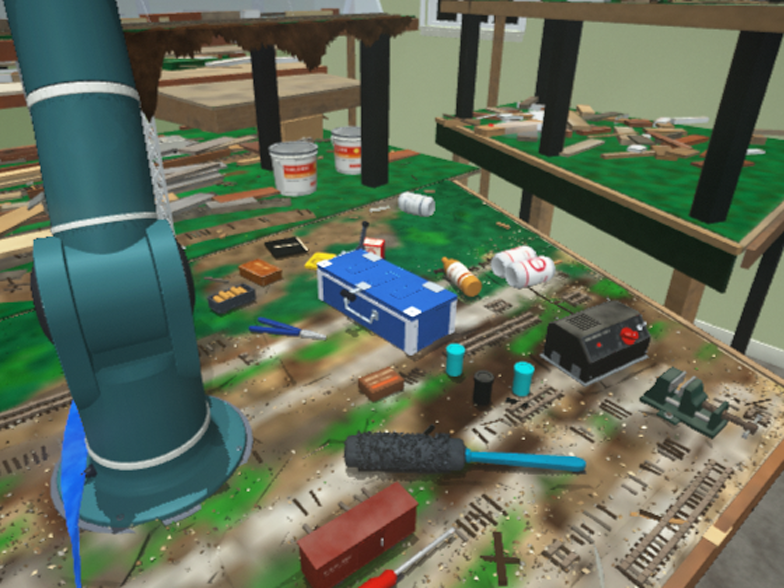

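Top view (800-scale px): blue case about (376,303), with the black bar in front of it at (376,347). Three can shapes stand right of the case: cyan (486,327), cyan (538,309) and black (523,340). The black one matches "canister". The scene view agrees: black at (484,388), between the cyans at (455,360) and (523,378).

```bash
python3 - <<'E'
from h import *
k=cam("top");im=k["im"].astype(int);hsv=cv2.cvtColor(k["im"],cv2.COLOR_RGB2HSV)
m=((hsv[...,0]>100)&(hsv[...,0]<125)&(hsv[...,1]>120)&(hsv[...,2]>60)).astype(np.uint8)
m[:180]=0;m[250:]=0;m[:,:205]=0;m[:,335:]=0
m=cv2.morphologyEx(m,cv2.MORPH_CLOSE,np.ones((9,9)))
c=max(cv2.findContours(m,0,2)[0],key=cv2.contourArea)
P=np.array([at(k,*p[0],85)[:2] for p in c],np.float32);print("case rect z85",cv2.minAreaRect(P),cv2.boundingRect(c))
v=hsv[...,2]
def dark(box,z,t=70):
    x0,y0,x1,y1=box;mm=(v[y0:y1,x0:x1]<t).astype(np.uint8)
    n,l,s,ce=cv2.connectedComponentsWithStats(mm)
    for i in range(1,n):
        if s[i,4]>8:print(s[i],ce[i]+[x0,y0],at(k,*(ce[i]+[x0,y0]),z))
print("bar");dark((255,235,285,255),85)
print("can");dark((362,230,386,254),54)
save(k,"c.png",(205,170,405,270),4)
k=cam("scene");hsv=cv2.cvtColor(k["im"],cv2.COLOR_RGB2HSV);v=hsv[...,2]
print("can scene");dark((330,258,360,295),27,60);print("bar scene");dark((240,195,275,225),85,60)
E
```

```text
case rect z85 ((547.4320678710938, 51.378997802734375), (315.4584655761719, 137.93724060058594), 86.88052368164062) (219, 193, 102, 46)
bar
[ 8 11 12  5 40] [268.65  247.925] [450.01167915  54.59801265  85.        ]
can
[17  1  7  4 15] [382.2        232.33333333] [ 496.29017834 -308.55232312   54.        ]
[ 3  7 11 13 60] [369.15       243.28333333] [ 461.94184089 -265.002233     54.        ]
can scene
[ 0  8  3  6 10] [330.5 268.6] [ 467.09087173 -237.24786008   27.        ]
[  7  12  16  24 279] [344.01433692 281.39426523] [ 450.10199457 -291.56383542   27.        ]
bar scene
[ 3 12 11  8 46] [248.41304348 210.54347826] [452.34843442  57.46294136  85.        ]
```

View pics/c.png

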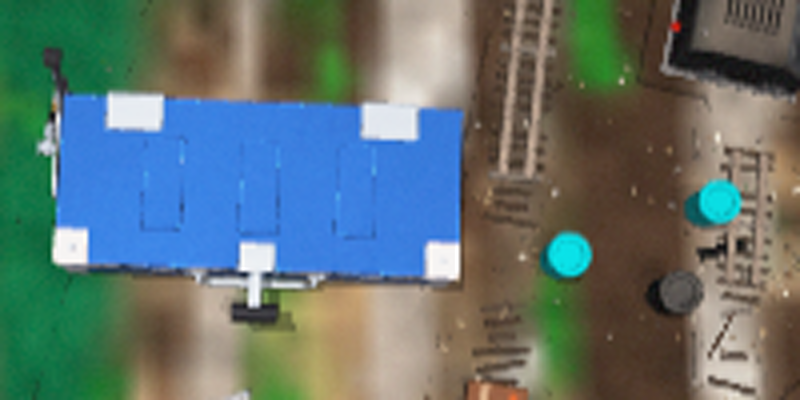

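The crop shows the black canister cap at crop (678,292), i.e. top px (374.5,243), beside the cyan cans at (568,255) and (719,202). The black bar is at (254,312). Going above the bar.

Request:
apply_moves(
  motion=[-0.041,-0.043,0.004,0,0,0,1,-0.041,-0.043,0.004,0,0,0,1,-0.041,-0.043,0.004,0,0,0,1,-0.041,-0.043,0.004,0,0,0,1,-0.041,-0.043,0.004,0,0,0,1,-0.041,-0.043,0.004,0,0,0,1,-0.041,-0.043,0.004,0,0,0,1,-0.041,-0.043,0.004,0,0,0,1,-0.041,-0.043,0.004,0,0,0,1,-0.041,-0.043,0.004,0,0,0,1],
  grip_force=30,
)

```text
time: 1.45
position: [451.7, 49.0, 216.4]
orientation: [0.165, 0.986, 0.0, 0.0]
ft_force: [0.7, 0.7, -0.6]
width: 85.4
grip_force: 0.0
```

Request:
apply_moves(
  motion=[0,0.006,0,0,0,-4,1,0,0,0,0,0,-4,1,0,0,0,0,0,-4,1,0,0,0,0,0,-4,1,0,0,0,0,0,0,1,0,0,0,0,0,0,1,0,0,0,0,0,0,1,0,0,0,0,0,0,1,0,0,0,0,0,0,1,0,0,0,0,0,0,1],
)

```text
time: 2.7
position: [453.1, 56.5, 216.3]
orientation: [0.026, 1.0, -0.0, 0.0]
ft_force: [-0.0, 0.2, 0.5]
width: 85.3
grip_force: 0.0
```

```bash
python3 - <<'E'
from h import *
k=cam("wrist");save(k,"w1.png",s=1.4);s=read_state()
print(s["position"],R.from_quat(s["orientation"]).as_matrix().round(3),k["c"],k["R"][:,2],k["fx"])
print(np.array(px(k,[451,55,85]))*1.4, np.array(px(k,[450,55,85]))*1.4)
E
```

```text
[453.09848275  56.46235718 216.31983991] [[-0.999  0.053  0.   ]
 [ 0.053  0.999 -0.   ]
 [-0.    -0.    -1.   ]] [370.42469278  60.41494997 333.03621004] [ 0.31694668 -0.01659303 -0.9482982 ] 370.62700421596077
[389.11265958 282.62600894] [389.00424193 280.73476971]
```

View pics/w1.png

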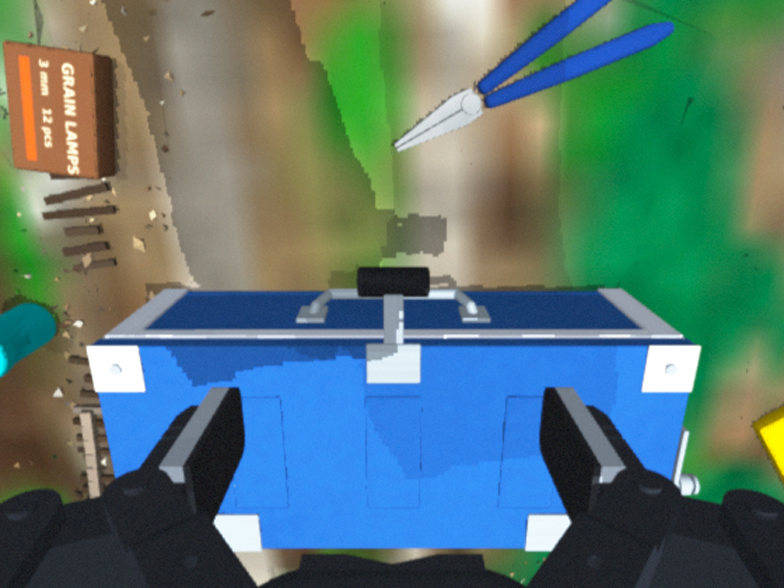

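Wrist view: bar centre at (393,281), so x≈450, y≈57 at z 85, with the bar ends square to the jaws. The handle below it spans (300–490, 300). I'll take the bar slightly high in the pads, with the TCP at z≈95.

Request:
apply_moves(
  motion=[0.003,0,0.03,0,0,0,1,0,0,0.03,0,0,0,0.9,0,0,0.03,0,0,0,0.8,0,0,0.02,0,0,0,0.7,0,0,0.011,0,0,0,0.6,0,0,0,0,0,0,0.3,0,0,0,0,0,0,0.3,0,0,0,0,0,0,0.3,0,0,0,0,0,0,0.3,0,0,0,0,0,0,0.3],
  grip_force=30,
)

```text
time: 4.0
position: [449.9, 57.3, 95.8]
orientation: [0.026, 1.0, 0.0, -0.0]
ft_force: [-1.6, 4.8, -7.4]
width: 35.6
grip_force: 33.7
```

Request:
apply_moves(
  motion=[-0.0005,0,-0.0131,0,0,0,0.3,-0.0016,0,-0.013,0,0,0,0.3,-0.0026,0,-0.0129,0,0,0,0.3,-0.0036,0,-0.0126,0,0,0,0.3,-0.0046,0,-0.0123,0,0,0,0.3,-0.0056,0,-0.0119,0,0,0,0.3,-0.0065,0,-0.0114,0,0,0,0.3,-0.0074,0,-0.0108,0,0,0,0.3,-0.0082,0,-0.0102,0,0,0,0.3,-0.0091,0,-0.0095,0,0,0,0.3],
)

```text
time: 5.25
position: [499.0, 54.9, 213.6]
orientation: [0.026, 1.0, 0.0, -0.001]
ft_force: [-0.8, 6.0, -10.0]
width: 35.0
grip_force: 31.1
```

Request:
apply_moves(
  motion=[-0.0048,0,-0.0045,0,0,0,0.3,-0.005,0,-0.0043,0,0,0,0.3,-0.0051,0,-0.0041,0,0,0,0.3,-0.0053,0,-0.0039,0,0,0,0.3,-0.0055,0,-0.0036,0,0,0,0.3,-0.0056,0,-0.0034,0,0,0,0.3,-0.0057,0,-0.0032,0,0,0,0.3,-0.0058,0,-0.003,0,0,0,0.3,-0.006,0,-0.0027,0,0,0,0.3,-0.006,0,-0.0025,0,0,0,0.3],
)

```text
time: 6.5
position: [553.8, 52.1, 248.9]
orientation: [0.026, 1.0, 0.001, -0.001]
ft_force: [-4.2, 6.0, -1.6]
width: 35.0
grip_force: 30.2
```

```bash
cat > f.py <<'E'
from h import *
s=read_state();p=s["position"];F=np.mean([read_state()["ft_force"] for _ in range(5)],0)
b=np.array([p[0]-449.9,p[2]-95.8]);ph=np.arctan2(b[1],164-b[0]);r=np.hypot(164-b[0],b[1])
print(s["time"],p,"phi",ph,"r",r,"F",F,"Ft",F[0]*np.sin(ph)+F[2]*np.cos(ph),"Fr(out)",-F[0]*np.cos(ph)+F[2]*np.sin(ph),s["wrist_torque"],s["grip_force"])
E
python3 f.py
```

```text
6.5 [553.84916157  52.11145936 248.94088221] phi 1.1970944628893403 r 164.4938691892464 F [-4.19098919  5.99972515 -1.61839094] Ft -4.492553538917861 Fr(out) 0.02328717622061216 [1.19439303 1.37858321 0.00252575] 30.230934619903564
```

Request:
apply_moves(
  motion=[-0.0031,0,-0.0012,0,0,0,0.3,-0.0031,0,-0.0011,0,0,0,0.3,-0.0031,0,-0.001,0,0,0,0.3,-0.0031,0,-0.001,0,0,0,0.3,-0.0032,0,-0.0009,0,0,0,0.3,-0.0032,0,-0.0008,0,0,0,0.3,-0.0032,0,-0.0008,0,0,0,0.3,-0.0032,0,-0.0007,0,0,0,0.3,0,0,0,0,0,0,0.3,0,0,0,0,0,0,0.3],
)

```text
time: 7.75
position: [579.3, 50.8, 256.9]
orientation: [0.026, 1.0, 0.001, 0.0]
ft_force: [-4.6, 5.1, 2.7]
width: 35.0
grip_force: 30.2
```

```bash
python3 f.py
```

```text
7.75 [579.27569751  50.80941658 256.85538925] phi 1.3590356338516836 r 164.73518364649144 F [-4.62507261  5.11201476  2.67445606] Ft -3.9596380069476984 Fr(out) 3.586820142102887 [1.10399176 1.06261723 0.06316899] 30.15918105840683
```

Request:
apply_moves(
  motion=[-0.0032,0,-0.0006,0,0,0,0.3,-0.0032,0,-0.0006,0,0,0,0.3,-0.0032,0,-0.0005,0,0,0,0.3,-0.0032,0,-0.0004,0,0,0,0.3,-0.0032,0,-0.0004,0,0,0,0.3,0,0,0,0,0,0,0.3,0,0,0,0,0,0,0.3,0,0,0,0,0,0,0.3,0,0,0,0,0,0,0.3,0,0,0,0,0,0,0.3],
)

```text
time: 9.0
position: [595.5, 50.0, 259.6]
orientation: [0.026, 1.0, 0.001, 0.0]
ft_force: [-4.1, 4.9, 2.9]
width: 35.0
grip_force: 29.9
```

```bash
python3 f.py
```

```text
9.0 [595.51845964  49.95090296 259.64496154] phi 1.459074861959256 r 164.8728372084259 F [-4.08551834  4.89549532  2.9270152 ] Ft -3.7337171936334284 Fr(out) 3.364258312500711 [1.07498393 0.83020335 0.0386942 ] 29.858656525611877
```

Request:
apply_moves(
  motion=[-0.0033,0,-0.0003,0,0,0,0.3,-0.0033,0,-0.0003,0,0,0,0.3,-0.0033,0,-0.0002,0,0,0,0.3,-0.0033,0,-0.0001,0,0,0,0.3,0,0,0,0,0,0,0.3,0,0,0,0,0,0,0.3,0,0,0,0,0,0,0.3,0,0,0,0,0,0,0.3,0,0,0,0,0,0,0.3,0,0,0,0,0,0,0.3],
)

```text
time: 10.25
position: [608.9, 49.3, 260.8]
orientation: [0.026, 1.0, 0.001, 0.001]
ft_force: [-0.9, 5.3, 5.6]
width: 35.3
grip_force: 29.8
```

```bash
python3 f.py
```

```text
10.25 [608.92754387  49.26193547 260.82799593] phi 1.5406744548569753 r 165.10289143445914 F [-0.94901989  5.31770717  5.64952309] Ft -0.7784409067170027 Fr(out) 5.675542238246208 [1.08809518 0.57652291 0.00927214] 29.771223664283752
```

Request:
apply_moves(
  motion=[-0.0033,0,-0.0001,0,0,0,0.3,-0.0033,0,0,0,0,0,0.3,0,0,0,0,0,0,0.3,0,0,0,0,0,0,0.3,0,0,0,0,0,0,0.3,0,0,0,0,0,0,0.3,0,0,0,0,0,0,0.3,0,0,0,0,0,0,0.3,0,0,0,0,0,0,0.3,0,0,0,0,0,0,0.3],
)

```text
time: 11.5
position: [615.6, 48.9, 261.0]
orientation: [0.026, 1.0, 0.001, 0.001]
ft_force: [-0.3, 5.5, 7.1]
width: 35.0
grip_force: 29.6
```

```bash
python3 f.py
```

```text
11.5 [615.62859599  48.92222465 261.02884327] phi 1.5812577746361889 r 165.2378851646778 F [-0.2503946   5.46287624  7.09544691] Ft -0.32460819531751517 Fr(out) 7.092439206507627 [ 0.9980017   0.46362127 -0.01454239] 29.638790488243103
```

Request:
apply_moves(
  motion=[-0.0033,0,-0.0005,0,0,0,0.3,-0.0033,0,0,0,0,0,0.3,0,0,0,0,0,0,0.3,0,0,0,0,0,0,0.3,0,0,0,0,0,0,0.3,0,0,0,0,0,0,0.3,0,0,0,0,0,0,0.3,0,0,0,0,0,0,0.3,0,0,0,0,0,0,0.3,0,0,0,0,0,0,0.3],
)

```text
time: 12.75
position: [622.2, 48.6, 261.0]
orientation: [0.026, 1.0, 0.001, 0.001]
ft_force: [-0.0, 5.3, 3.8]
width: 35.2
grip_force: 30.0
```

```bash
python3 f.py
```

```text
12.75 [622.19243746  48.57062291 261.04127954] phi 1.6209380753757971 r 165.44922176670056 F [-0.0304228   5.31454565  3.75586498] Ft -0.21863129873063705 Fr(out) 3.74961966897944 [1.19480316 0.30005213 0.02516354] 30.036931335926056
```

Request:
apply_moves(
  motion=[-0.0033,0,0.0,0,0,0,0.3,-0.0033,0,0.0002,0,0,0,0.3,0,0,0,0,0,0,0.3,0,0,0,0,0,0,0.3,0,0,0,0,0,0,0.3,0,0,0,0,0,0,0.3,0,0,0,0,0,0,0.3,0,0,0,0,0,0,0.3,0,0,0,0,0,0,0.3,0,0,0,0,0,0,0.3],
)

```text
time: 14.0
position: [628.8, 48.3, 260.8]
orientation: [0.026, 1.0, 0.001, 0.001]
ft_force: [-0.2, 5.6, 2.9]
width: 35.1
grip_force: 29.9
```

```bash
python3 f.py
```

```text
14.0 [628.82461745  48.2506155  260.82988235] phi 1.660986830691086 r 165.703368322259 F [-0.23120116  5.62830882  2.85578342] Ft -0.48747696569242394 Fr(out) 2.823352464759418 [ 1.13487079  0.13992053 -0.0177859 ] 29.858643114566803
```

Request:
apply_moves(
  motion=[-0.0033,0,0.0003,0,0,0,0.3,-0.0033,0,0.0004,0,0,0,0.3,0,0,0,0,0,0,0.3,0,0,0,0,0,0,0.3,0,0,0,0,0,0,0.3,0,0,0,0,0,0,0.3,0,0,0,0,0,0,0.3,0,0,0,0,0,0,0.3,0,0,0,0,0,0,0.3,0,0,0,0,0,0,0.3],
)

```text
time: 15.25
position: [635.5, 47.9, 260.3]
orientation: [0.026, 1.0, 0.001, 0.001]
ft_force: [0.8, 5.7, 5.4]
width: 35.1
grip_force: 29.8
```

```bash
python3 f.py
```

```text
15.25 [635.51874394  47.8652416  260.30297551] phi 1.7014660604474128 r 165.9174464671217 F [0.83791232 5.68749734 5.42293084] Ft 0.12417089179013818 Fr(out) 5.485878014356446 [ 1.13377838  0.04062056 -0.04789778] 29.84851598739624
```

Request:
apply_moves(
  motion=[-0.0033,0,0.0002,0,0,0,0.3,-0.0033,0,0.0004,0,0,0,0.3,0,0,0,0,0,0,0.3,0,0,0,0,0,0,0.3,0,0,0,0,0,0,0.3,0,0,0,0,0,0,0.3,0,0,0,0,0,0,0.3,0,0,0,0,0,0,0.3,0,0,0,0,0,0,0.3,0,0,0,0,0,0,0.3],
)

```text
time: 16.5
position: [640.4, 47.6, 259.4]
orientation: [0.026, 1.0, 0.001, -0.001]
ft_force: [-16.2, 5.9, 12.5]
width: 35.1
grip_force: 28.8
```

```bash
python3 f.py
```

```text
16.5 [640.43086636  47.61222148 259.37874179] phi 1.7315863719073472 r 165.7162986433499 F [-16.22502214   5.85166428  12.49101186] Ft -18.015524717553348 Fr(out) 9.73229623437936 [1.21226443 3.59997416 0.05636064] 28.79892200231552
```

The stop is found at about 1.72 rad. Backing off it straight away.

Request:
apply_moves(
  motion=[0.0045,0,-0.0006,0,0,0,0.3,0,0,0,0,0,0,0.3,0,0,0,0,0,0,0.3,0,0,0,0,0,0,0.3,0,0,0,0,0,0,0.3,0,0,0,0,0,0,0.45,0,0,0,0,0,0,0.6,0,0,0,0,0,0,0.7,0,0,0,0,0,0,0.7,0,0,0,0,0,0,0.7],
)

```text
time: 17.75
position: [637.3, 46.7, 258.8]
orientation: [0.026, 1.0, -0.0, -0.0]
ft_force: [-0.7, -0.0, -0.5]
width: 60.1
grip_force: 0.0
```

```bash
python3 f.py; python3 - <<'E'
from h import *
k=cam("wrist");save(k,"w2.png",s=1.4)
E
```

```text
17.75 [637.25529562  46.7192494  258.8223991 ] phi 1.7130924070938616 r 164.68689214039864 F [-0.74395876 -0.03005294 -0.4778204 ] Ft -0.6686768039301714 Fr(out) -0.578496581907761 [ 0.02730485  0.06680653 -0.04585028] 0.0
```

View pics/w2.png

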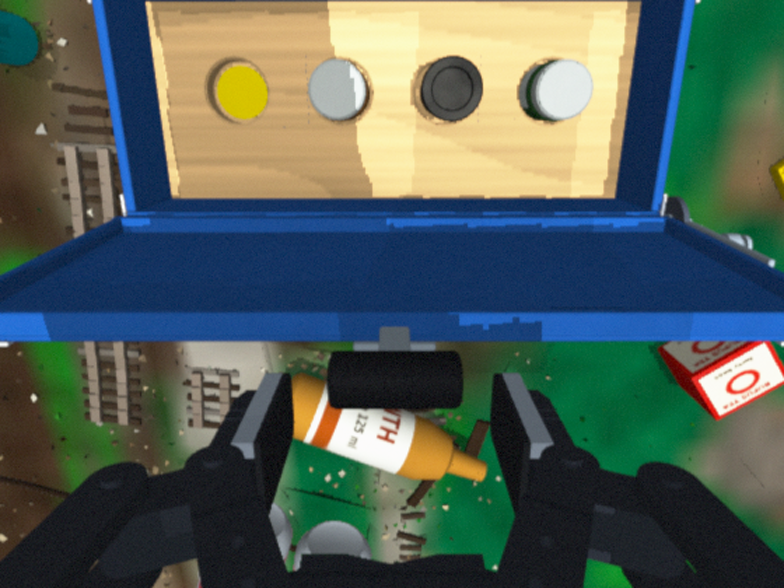

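Wrist view: lid standing open by itself, bar free between pads. The yellow socket floor is at (241,92), the case's rightmost socket (y=-99). Its neighbour at (340,90) is a white-capped jar, and film_can is at (450,88).

```bash
python3 - <<'E'
from h import *
k=cam("wrist");hsv=cv2.cvtColor(k["im"],cv2.COLOR_RGB2HSV)
m=((hsv[...,0]>22)&(hsv[...,0]<32)&(hsv[...,1]>200)).astype(np.uint8);m[120:]=0;m[:,:140]=0;m[:,205:]=0
n,l,s,ce=cv2.connectedComponentsWithStats(m);i=1+np.argmax(s[1:,4]);print(s[i],ce[i],at(k,*ce[i],12))
x,y,w,h=s[i][:4];print("width mm",at(k,x+w,y,12)-at(k,x,y,12))
c=np.cos(-.053);sn=np.sin(-.053)
H=np.array([450+164*c,57+164*sn]);A=np.array([[c,-sn],[sn,c]])
print("predicted",H-A@[65,0]+A@[-8,-99])
kt=cam("top");print("can",at(kt,374.5,243,54))
print(read_state()["position"])
E
```

```text
[ 155   47   36   38 1047] [172.80420248  65.62750716] [536.04956763 -46.56784841  12.        ]
width mm [ 1.72426508 32.54076752  0.        ]
predicted [535.62767654 -46.68172939]
can [ 462.60675035 -282.11417743   54.        ]
[637.23760261  46.78247579 258.78748511]
```

Request:
apply_moves(
  motion=[0,0,-0.025,0,0,0,0.7,0,0,-0.025,0,0,0,0.8,0.01,-0.04,0,0,0,0,1,0.021,-0.042,0,0,0,0,1,0.021,-0.042,0,0,0,0,1,0.021,-0.042,0,0,0,0,1,0.021,-0.043,0.02,0,0,0,1,0.021,-0.043,0.02,0,0,0,1,0.021,-0.043,0.02,0,0,0,1,0.021,-0.043,0.02,0,0,0,1],
)

```text
time: 19.15
position: [461.9, -283.7, 228.5]
orientation: [0.026, 1.0, -0.0, 0.0]
ft_force: [0.7, -0.5, -0.3]
width: 85.6
grip_force: 0.0
```

Request:
apply_moves(
  motion=[0,0,0.02,0,0,0,1,0,0,0.01,0,0,0,1,0,0,0,0,0,0,1,0,0,0,0,0,0,1,0,0,0,0,0,0,1,0,0,0,0,0,0,1,0,0,0,0,0,0,1,0,0,0,0,0,0,1,0,0,0,0,0,0,1,0,0,0,0,0,0,1],
)

```text
time: 20.4
position: [462.7, -282.5, 198.8]
orientation: [0.026, 1.0, -0.0, -0.0]
ft_force: [0.1, 0.2, 0.9]
width: 85.3
grip_force: 0.0
```

```bash
python3 - <<'E'
from h import *
k=cam("wrist");save(k,"w3.png",s=1.4);print(read_state()["position"],np.array(px(k,[462,-282,54]))*1.4)
np.savez("w3.npz",**k)
E
```

```text
[ 462.7050112  -282.49519692  198.80432505] [393.09159808 277.06907387]
```

View pics/w3.png

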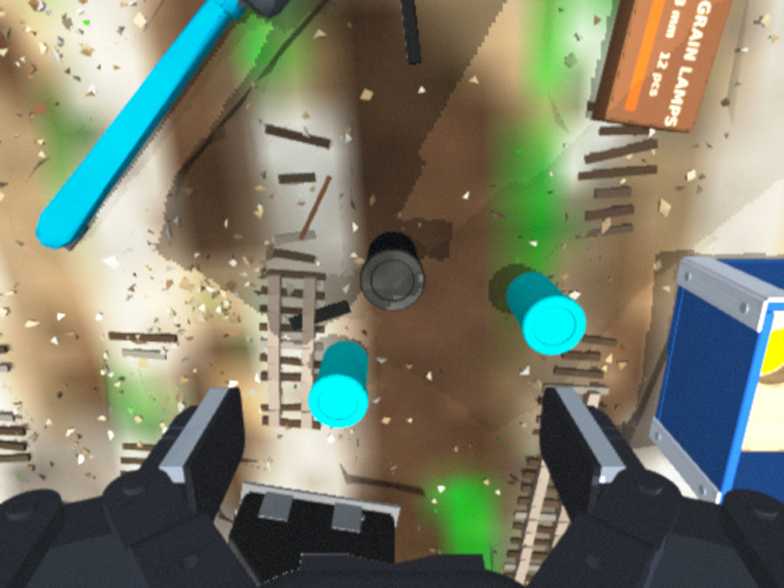

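Canister cap centre at (393,279), predicted (393,277), so x≈463, y≈-282. The cyan cans at (553,325) and (340,395) are clear of the half-open fingers.

Request:
apply_moves(
  motion=[0,0.0005,0.03,0,0,0,0.75,0,0,0.03,0,0,0,0.7,0,0,0.03,0,0,0,0.7,0,0,0.03,0,0,0,0.7,0,0,0.02,0,0,0,0.7,0,0,0.011,0,0,0,0.7,0,0,0,0,0,0,0.3,0,0,0,0,0,0,0.3,0,0,0,0,0,0,0.3,0,0,0,0,0,0,0.3],
  grip_force=25,
)

```text
time: 21.7
position: [463.0, -282.1, 48.3]
orientation: [0.026, 1.0, -0.0, 0.0]
ft_force: [1.0, 0.2, 3.2]
width: 33.4
grip_force: 25.1
```

Request:
apply_moves(
  motion=[0,0,-0.02,0,0,0,0.3,0,0,-0.04,0,0,0,0.3,0,0,-0.05,0,0,0,0.3,-0.01,0.039,0,0,0,0,0.3,-0.01,0.04,0,0,0,0,0.3,-0.01,0.04,0,0,0,0,0.3,-0.01,0.04,0,0,0,0,0.3,-0.01,0.04,0,0,0,0,0.3,-0.0105,0.04,0,0,0,0,0.3,0,0,0,0,0,0,0.3],
)

```text
time: 22.95
position: [536.5, -43.4, 158.9]
orientation: [0.024, 1.0, 0.0, 0.0]
ft_force: [-0.7, -0.7, -0.7]
width: 33.7
grip_force: 25.1
```

Request:
apply_moves(
  motion=[0,0,0.02,0,0,0,0.3,0,0,0.02,0,0,0,0.3,0,0,0,0,0,0,0.3,0,0,0,0,0,0,0.3,0,0,0,0,0,0,0.3,0,0,0,0,0,0,0.3,0,0,0,0,0,0,0.3,0,0,0,0,0,0,0.3,0,0,0,0,0,0,0.3,0,0,0,0,0,0,0.3],
)

```text
time: 24.2
position: [535.7, -46.5, 117.8]
orientation: [0.026, 1.0, -0.0, -0.0]
ft_force: [0.1, 0.5, -0.5]
width: 33.6
grip_force: 25.1
```

```bash
python3 - <<'E'
from h import *
k=cam("wrist");save(k,"w4.png",s=1.4);s=read_state();print(s["position"],s["width"],s["ft_force"],np.array(px(k,[535.8,-46.7,26]))*1.4,np.array(px(k,[s["position"][0],s["position"][1],s["position"][2]+6]))*1.4)
E
```

```text
[535.70204689 -46.54153721 117.7945466 ] 33.97035419863484 [ 0.65032603 -0.08707    -0.3543549 ] [392.03103214 315.74129402] [393.10550392 458.35361258]
```

View pics/w4.png

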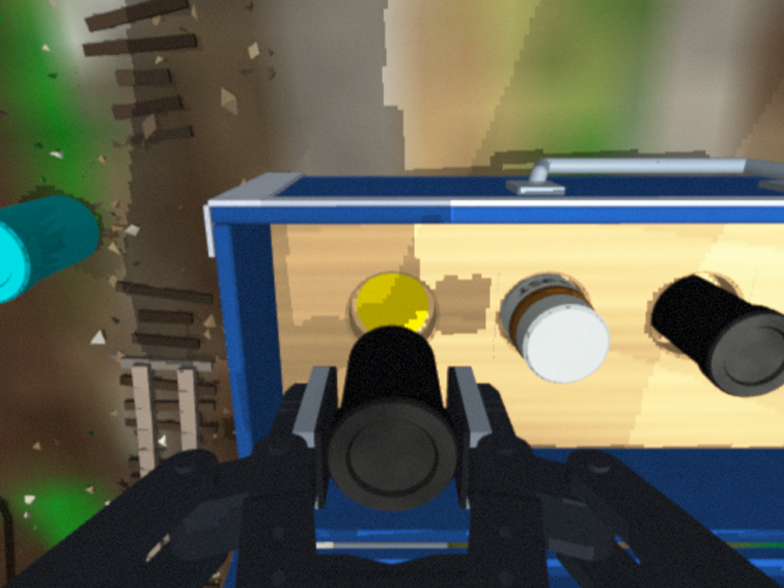

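The canister sits squarely in the jaws above the socket: socket rim at x 349–437, centre ≈(393,313), as predicted within 1 mm. Lowering it.

Request:
apply_moves(
  motion=[0,0,0.01,0,0,0,0.3,0,0,0.01,0,0,0,0.3,0,0,0.01,0,0,0,0.3,0,0,0.007,0,0,0,0.3,0,0,0.003,0,0,0,0.3,0,0,0.002,0,0,0,0.3,0,0,0.002,0,0,0,0.3,0,0,0.002,0,0,0,0.3,0,0,0.001,0,0,0,0.3,0,0,0,0,0,0,0.3],
)

```text
time: 25.5
position: [535.7, -46.5, 70.8]
orientation: [0.026, 1.0, -0.0, 0.0]
ft_force: [0.6, 0.0, -1.1]
width: 33.6
grip_force: 25.1
```

Request:
apply_moves(
  motion=[0,0,0.0015,0,0,0,0.3,0,0,0.0015,0,0,0,0.3,0,0,0.0015,0,0,0,0.3,0,0,0.001,0,0,0,0.3,0,0,0.001,0,0,0,0.3,0,0,0.001,0,0,0,0.3,0,0,0.001,0,0,0,0.3,0,0,0.0005,0,0,0,0.3,0,0,0.0005,0,0,0,0.3,0,0,0,0,0,0,0.3],
)

```text
time: 26.75
position: [535.7, -46.5, 61.3]
orientation: [0.026, 1.0, -0.0, 0.0]
ft_force: [-0.2, 0.3, 0.1]
width: 33.7
grip_force: 25.1
```

Request:
apply_moves(
  motion=[0,0,0.0005,0,0,0,0.3,0,0,0.0003,0,0,0,0.3,0,0,0.0003,0,0,0,0.3,0,0,0,0,0,0,0.3,0,0,0,0,0,0,0.3,0,0,0,0,0,0,0.3,0,0,0,0,0,0,0.3,0,0,0,0,0,0,0.3,0,0,0,0,0,0,0.3,0,0,0,0,0,0,0.3],
)

```text
time: 28.0
position: [535.8, -46.5, 60.3]
orientation: [0.026, 1.0, -0.0, 0.0]
ft_force: [-0.7, 0.9, 6.1]
width: 33.7
grip_force: 25.5
```

Request:
apply_moves(
  motion=[0,0,-0.0004,0,0,0,0.3,0,0,0,0,0,0,0.45,0,0,0,0,0,0,0.54,0,0,0,0,0,0,0.54,0,0,0,0,0,0,0.54,0,0,-0.01,0,0,0,0.54,0,0,-0.02,0,0,0,0.54,0,0,-0.03,0,0,0,0.54,0,0,-0.04,0,0,0,0.54,0.01,0,-0.04,0,0,0,0.54],
)

```text
time: 29.25
position: [525.8, -46.1, 202.5]
orientation: [0.026, 1.0, -0.0, 0.0]
ft_force: [-0.8, 1.5, 0.6]
width: 46.0
grip_force: 0.0
```

Request:
apply_moves(
  motion=[0.02,0,-0.03,0,0,0,0.54,0.02,0,-0.02,0,0,0,0.54,0.02,0,0,0,0,0,0.54,0,0,0,0,0,0,0.54,0,0,0,0,0,0,0.54,0,0,0,0,0,0,0.54,0,0,0,0,0,0,0.54,0,0,0,0,0,0,0.54,0,0,0,0,0,0,0.54,0,0,0,0,0,0,0.54],
)

```text
time: 30.5
position: [465.8, -42.8, 250.6]
orientation: [0.026, 1.0, -0.0, -0.0]
ft_force: [-0.6, 0.3, -0.0]
width: 46.4
grip_force: 0.0
```

```bash
python3 - <<'E'
from h import *
k=cam("wrist");k2=cam("scene");save(k2,"s5.png",(150,140,430,340),2)
import cv2
a=cv2.resize(k["im"],(420,315));b=cv2.resize(k2["im"][150:290,200:400],(375,262));o=np.zeros((577,420,3),np.uint8);o[:315]=a;o[315:,:375]=b
cv2.imwrite("pics/f.png",o[:,:,::-1]);print(read_state()["position"],read_state()["ft_force"])
print([np.array(px(k,[535.8,-46.7,z]))*.75 for z in(26,66)])
E
```

```text
[465.80442131 -42.83619793 250.61043972] [-0.29716386  0.42981663  0.10493264]
[array([209.8912623 , 181.09709953]), array([209.91743122, 194.75942299])]
```

View pics/f.png

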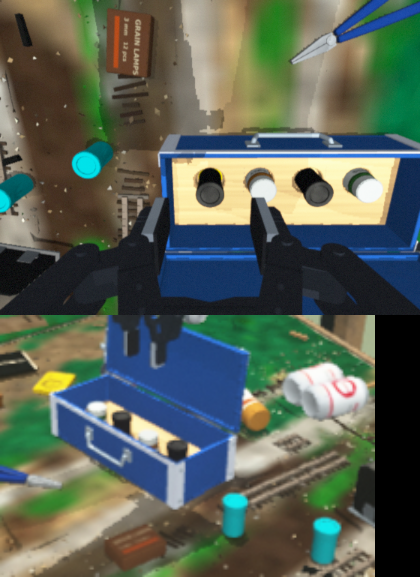

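The canister stands upright and level with film_can in the right socket (cap at about (210,195), as predicted). The lid is open, the robot is clear, and the cyan cans are where they were.

```bash
python3 -c "
from workcell import job_done;print(job_done())"
```

```text
the job is handed in; nothing more can be done
None
```

The lid stands open by itself and the black canister is upright and fully down in the yellow-floored socket; while feeling for the stop I pressed the lid on it with about 18 N (limit about 20 N), then backed off, and handed in after about 31 s of robot time.

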